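Lock the chocolate kettle's collar and start the stirrer

ROBOT

A 6-joint arm with a two-finger parallel gripper is mounted at the origin on the work surface. World frame = base frame: x ahead of the robot, y to its left, z up, the work surface at z = 0. Lengths are in mm, angles in rad, forces in N, time in s.
With the tool pointing down it reaches from about 300 to 775 mm from the base axis. Payload 14.6 kg.
Tool frame: the origin (TCP) lies between the finger pads; the fingertips stand 8 mm ahead of it and the grasp point (between the pads) lies 11 mm behind it; x points along the fingers, y is the direction in which the jaws open and shut, and the axes are right-handed (so a half turn about x gives the same grasp; the last joint's range is limited). The gripper opens to 94 mm and grips with 3 to 60 N. Pads are 16 mm wide; open, the fingers measure 119 mm over their backs; the gripper's body (75 mm by 177 mm) begins 78 mm behind the grasp point.
Start: joints at [-0.067, 0.3, 1.521, -0, 1.321, -0.067], TCP at [549.99, -0.002, 213.446] pointing down, gripper open.
Joint ranges: [-3.03, 3.03], [-0.79, 2.21], [0.23, 2.52], [-1.04, 4.18], [0, 3.07], [-2.55, 2.55]. Speed limits (rad/s): [2.22, 2.22, 2.57, 3.14, 3.14, 3.14].

INTERFACE

Orientations are given as [roll, pitch, yaw] about the fixed x, y, z axes, in that order (R = Rz(yaw) Ry(pitch) Rx(roll)).
In Python, from cell import telemetry, camera, calibration, order gives the robot as it stands.
- The arm moves only by the shell command python3 -m handwheel 'ROWS' [FORCE]. ROWS is JSON, a list of rows, each a list of 7 numbers: the turn, a rotation vector about the tool's x, y, z as a fraction of full scale, then the shift along the tool's x, y, z as a fraction of full scale, then the opening, from 0 (shut) to 1 (fully open). A call has 1 to 12 rows; each row is the pose to reach, as a shift and turn from the pose measured when the call began, along the tool's axes at that moment, turning the shorter way round; what a row does not reach only later rows make up. Full scale, the value 1, is 300 mm for a shift and pi rad for a turn. A row lasts 1/8 s, in which the tool goes at most 62.5 mm and 10.7 degrees, less where a joint would pass 70% of its speed; a pose out of reach is approached as far as the arm can. A call with a number of a shift or a turn outside -1 to 1 is refused whole. A call with a gripper value outside its range is refused whole. The fingers move at their own pace and stop on an object; FORCE is the grip in N (left out, the last holds). Time passes only in rows, so rows that repeat a pose let the fingers close. It gives the time, the measured TCP pose, the force and the opening at its end, in the units of the state.
- telemetry.read_state(): the state, without advancing time (a new reading comes with each control period).
- camera(name): name is "scene" or "side" or "wrist"; returns the picture (400x640x3 uint8, red, green, blue); there is no depth.
- calibration(name): a dict with "fov_y" (degrees; the focal length in pixels is half the picture's height over the tangent of half this angle, whatever the lens; pixels are square), "cx", "cy" (the principal point, pixels), "k1" (the pictures are not rectified: a ray, as slopes to the right and down, at radius r is drawn at 1 + k1 r^2 times it, then the intrinsics apply), "position" and "attitude" of the camera in the world. Camera axes: x right, y down, z forward; pixel columns grow to the right and rows downward; lengths in mm; the calibration is good to about 2 mm. A picture is of the moment at which its call begins: read the wrist's pose just before it. calibration takes no time and is no camera call; for the wrist camera it gives the pose at the moment of the call.
- order.sign_off(): hands the job in, once; it reports no verdict.
The state is a dict: "clock": time; "joints": joint angles; "qd": joint speeds; "effort": joint torques, N m; "eef_pos": TCP position; "eef_rot": TCP orientation; "wrist_force": force on the tool from outside, world axes, zero at the start; "moment": the same for the moment, N m; "finger_gap": finger opening in mm.
Only numpy, scipy, OpenCV 4.12 (cv2) and the standard library are available. Lean on these libraries where they do the work, as an engineer would, in place of code of your own. Each camera call takes 0.05 s, during which the arm holds its last target.

TASK

Close the chocolate kettle: turn its lock collar clockwise by pushing the orange lugs round until the green arrow stands on the green locked mark, at the stop, without forcing it (stay below about 30 newtons). Then start the stirrer: press the green membrane key with about 10 newtons for half a second (never more than 20) and let go. Press no other key and leave the other things on the table where they are.

Things in the scene. Friction and masses are not known exactly. Their poses are not given: they have to be found in the camera images.
- kettle: fixed chocolate stirring kettle: silver pot 176 mm across on a white base plate 220 (x) x 360 (y) x 20 mm. Origin: centre of the base plate's underside, on the pot's upright axis; z up, its -x side is the front. Posts 26 mm thick stand at y = +150 and -150 mm and carry a cross beam. Lid inside the collar: 140 mm across, top 138 mm
- beam_mid (a point): middle of the kettle's white cross beam, on the pot's axis, 207 mm up; the beam runs along the kettle's y from post to post, 36 mm wide, 195 to 220 mm above the table, with a grey motor (72 mm across, top 270 mm) in the middle. It bars a tool from following the collar all the way round: push in front of it and change lugs
- collar (a joint): angle of the dark blue-grey lock collar, turning about the kettle's z axis. 0 = locked (arrow over the locked mark). Negative = still to be turned clockwise seen from above by that many rad; the value grows as it turns clockwise. Firm stop at +0.02, open stop at -1.95. Stiff: about 4 to 7 N at a lug moves it, rising as it closes; it stays where left
- collar_axis (a point): point on the collar's axis at its upper face, 123 mm above the table. The collar is a captive disc 196 mm across, 103 to 123 mm above the table
- lug (a point): one of six equal orange lugs on the collar's rim, 60 degrees apart; point in its middle, 112 mm from the axis, 127 mm above the table; turns with the collar. Each is an upright blade 10 mm thick, radially 96 to 128 mm from the axis, 103 to 150 mm above the table. This lug stands 30 degrees counter-clockwise (from above) of the green arrow; the next 30 degrees clockwise of it
- collar_arrow (a point): middle of the green arrow bar on the collar's upper face, 84 mm from the axis; turns with the collar
- lock_mark (a point): the fixed locked mark: green stripe on the white tongue at the kettle's front, 117 mm from the axis, 100 mm above the table
- panel: fixed white control box, 130 (x) x 170 (y) x 45 mm, origin under its centre; three flat keys 34 mm square in a row along its y, on its -x half, standing 3.5 mm proud; dark display on the +x half. It stands left or right of the kettle
- start_key: the green middle key; origin at the key's centre, 3 mm below its top. Membrane key: it yields at most 1.5 mm, about 3 N to start it and 12 N to bottom it, then hard
- start_key_top (a point): centre of the green key's top face at rest, 48.5 mm above the table
- amber_key: amber key beside the green one, 53 mm to panel +y (centre): not to be pressed
- grey_key: grey key, 53 mm to panel -y (centre): not to be pressed
- mould: loose grey chocolate mould tray filled with dark discs, 200 x 130 x 20 mm; a bystander; origin under its middle
- bowl: loose steel bowl, 120 mm across, 60 high; a bystander; origin under its middle
- towel: loose standing white paper roll, 110 mm across, 220 high; a bystander; origin under its middle
- jar: loose brown jar, 72 mm across, 100 high; a bystander; origin under its middle
- scraper: loose spatula lying flat; a bystander; origin under its middle
- cup: loose white cup, 76 mm across, 85 high; a bystander; origin under its middle

How it is judged:
By the outcome, as a careful person would: the job done as asked, in the order asked, and still so for the second after the job is handed in, with the robot touching nothing.
It also fails if it takes over 69 s, if anything falls off the work surface, if the arm or the gripper's body presses on something with over 40 N, if the wrist force passes 120 N, or if a joint passes its speed limit or range.

## Working session

There is one attempt and no reset: what is moved stays moved. The work goes in short steps, Python scripts to look and compute and a shell command to move; the robot and the scene stay as the last step left them, time stands still between calls to the robot, and variables do not carry over. Pictures are saved under pics/ and viewed, and the job is handed in when it is done.

```bash
ls; mkdir -p pics; python3 - <<'E'
from cell import telemetry, camera, calibration, order
import cv2
print(telemetry.read_state())
for n in ("scene","side","wrist"):
    c=calibration(n); print(n,c)
    cv2.imwrite(f"pics/{n}0.png",camera(n)[:,:,::-1])
E
```

```text
pics
{'clock': 0.0, 'joints': array([-6.66107735e-02,  3.00495121e-01,  1.52160016e+00, -1.51281391e-05,
        1.32067391e+00, -6.66006866e-02]), 'qd': array([-0.00150182, -0.00089045, -0.00115885, -0.00026459,  0.00047424,
        0.00084294]), 'effort': array([-1.53750298e-03, -5.31805658e+01, -3.52735734e+01,  7.07558286e-02,
        2.43994006e-02, -4.79655944e-05]), 'eef_pos': array([5.49744592e+02, 4.32114325e-03, 2.12865072e+02]), 'eef_rot': array([-1.62494333,  1.5696197 ,  3.08743931]), 'wrist_force': array([ 0.06690072, -0.74035794, -0.00652993]), 'moment': array([ 0.05307297,  0.02681251, -0.01934097]), 'finger_gap': 93.90612323812012}
scene {'fov_y': 44.759110749761504, 'cx': 317.65405531279947, 'cy': 197.799012155831, 'k1': 0.0017152774329499492, 'position': array([ 831.47631472, 1124.82726376, 1547.61520549]), 'attitude': array([-2.45600964e+00,  3.29391420e-04,  2.86301176e+00])}
side {'fov_y': 42.33163629618141, 'cx': 308.4581459540184, 'cy': 204.67886409782213, 'k1': -0.056598433253671504, 'position': array([ 305.49630312, 1181.45988244, 1161.18888195]), 'attitude': array([-2.2749807 , -0.00874199, -2.93763263])}
wrist {'fov_y': 67.47361484045102, 'cx': 319.8984601265808, 'cy': 200.9296513829176, 'k1': -0.019169735546545944, 'position': array([550.75412315,  74.82702007, 384.43592271]), 'attitude': array([2.87755358e+00, 2.41095848e-04, 6.83036397e-05])}
```

View pics/scene0.png

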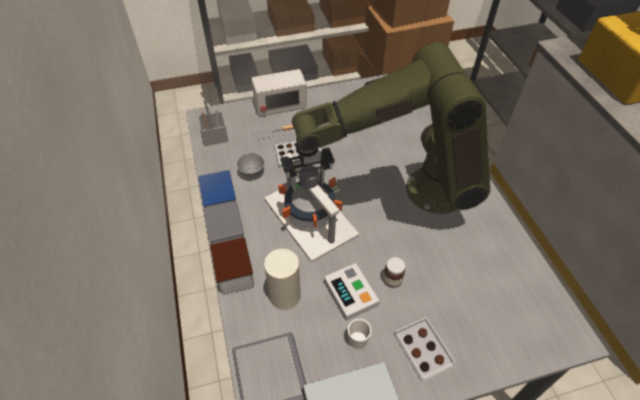

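View pics/side0.png

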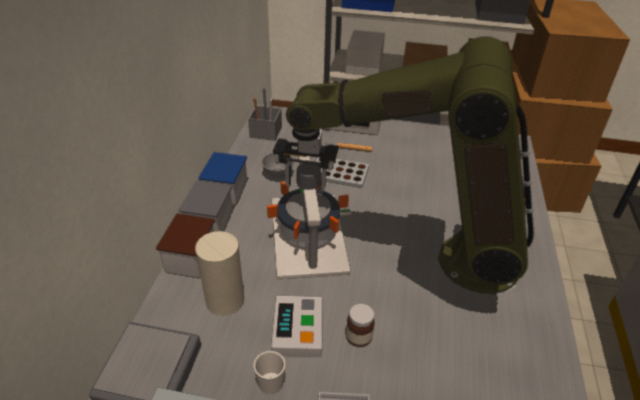

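View pics/wrist0.png

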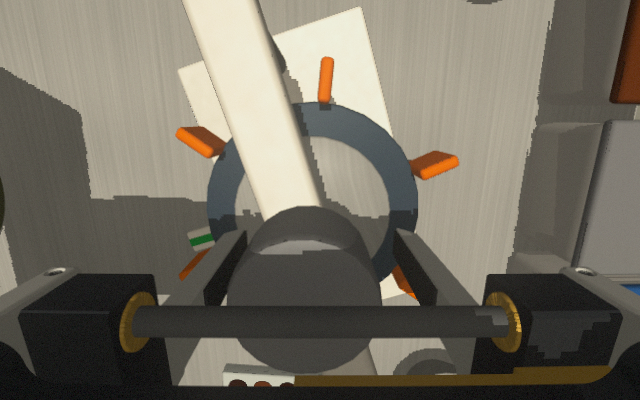

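The wrist picture shows the collar centre near (312,200), the lock mark at (201,238) and visible lugs at (201,141), (326,78) and (436,164), with the beam running from (220,0) to (310,220). The panel is in the side picture at about (298,325), with the green key at (307,321). Next I'll enlarge the pictures and measure.

```bash
cat > h.py <<'E'
import numpy as np, cv2
from scipy.spatial.transform import Rotation as R
from cell import telemetry, camera, calibration, order
def K(c):
    f=200/np.tan(np.radians(c["fov_y"]/2)); return f
def rot(c): return R.from_euler('xyz',c["attitude"]).as_matrix()
def ray(c,u,v):
    f=K(c); d=np.array([(u-c["cx"])/f,(v-c["cy"])/f]); p=d.copy()
    for _ in range(20): p=d/(1+c["k1"]*(p@p))
    return rot(c)@np.array([p[0],p[1],1])
def atz(c,u,v,z):
    d=ray(c,u,v); return c["position"]+d*(z-c["position"][2])/d[2]
def proj(c,P):
    q=rot(c).T@(np.asarray(P,float)-c["position"]); s=q[:2]/q[2]
    s=s*(1+c["k1"]*(s@s)); return s*K(c)+[c["cx"],c["cy"]]
E
python3 - <<'E'
from h import *
cw,cs,cc=[calibration(n) for n in("wrist","side","scene")]
print("wrist lock",atz(cw,201,238,100))
for p in((201,141),(326,78),(436,164)): print("lug",atz(cw,*p,140))
print("ctr lid-ish",atz(cw,312,200,123))
print("green",atz(cs,307,321,48.5),atz(cc,357,285,48.5))
print("amber",atz(cs,307,337,48.5),atz(cc,365,297,48.5))
print("grey",atz(cs,308,305,48.5),atz(cc,349,272,48.5))
im=cv2.imread("pics/side0.png")[140:290,220:370]; cv2.imwrite("pics/a.png",cv2.resize(im,(600,600),interpolation=cv2.INTER_CUBIC))
im=cv2.imread("pics/scene0.png")[140:290,240:390]; cv2.imwrite("pics/b.png",cv2.resize(im,(600,600),interpolation=cv2.INTER_CUBIC))
E
```

```text
wrist lock [429.25796808 -41.3449972  100.        ]
lug [454.99289596  58.70658352 140.        ]
lug [555.40118845 105.95249718 140.        ]
lug [646.06921849  40.13637809 140.        ]
ctr lid-ish [543.60880665   4.99272618 123.        ]
green [469.11692551 361.34875031  48.5       ] [470.95901673 359.96997526  48.5       ]
amber [458.81247816 410.64744514  48.5       ] [459.66176362 411.22967731  48.5       ]
grey [477.35937171 308.65742047  48.5       ] [481.38487468 303.00671506  48.5       ]
```

View pics/a.png

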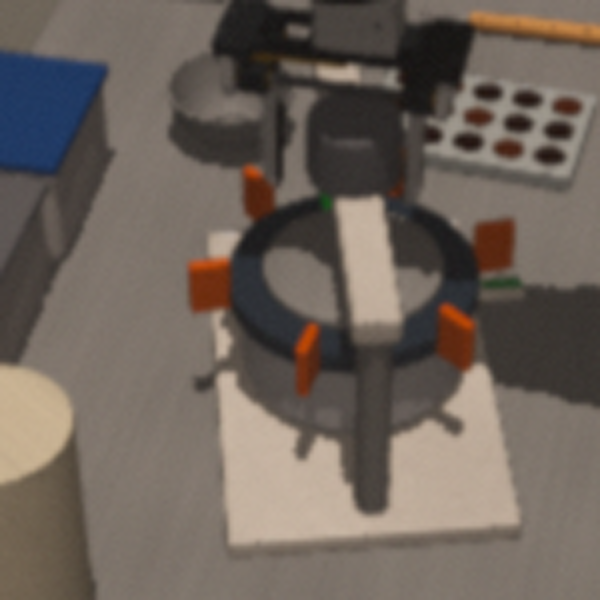

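View pics/b.png

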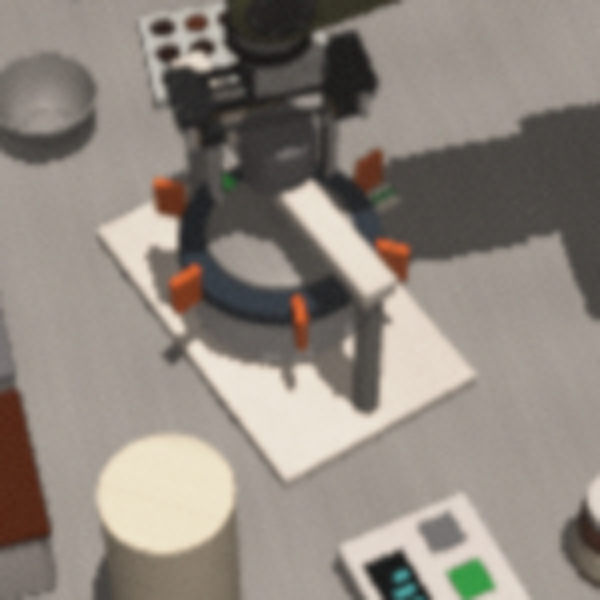

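```bash
python3 - <<'E'
from h import *
from scipy.optimize import least_squares
C={n:calibration(n) for n in("wrist","side","scene")}
A=lambda x,y:(220+x/4,140+y/4); B=lambda x,y:(240+x/4,140+y/4)
lugs=[("side",*A(*p)) for p in((258,192),(210,285),(307,358),(457,336),(494,245))]+[("scene",*B(*p)) for p in((168,196),(186,287),(300,320),(394,258),(370,168))]
lock=[("wrist",201,238),("side",*A(500,285)),("scene",*B(384,198))]
arrow=[("side",*A(326,202)),("scene",*B(230,182))]
plate=[("side",*A(229,541),1),("side",*A(519,525),0),("scene",*B(289,470),1),("scene",*B(474,373),0)]
for n,u,v in arrow: print("arrow",atz(C[n],u,v,123)[:2])
for n,u,v in lock: print("lock",atz(C[n],u,v,100)[:2])
for n,u,v in lugs: print("lug",atz(C[n],u,v,127)[:2])
def pt(c,a,r,z): return [c[0]+r*np.cos(a),c[1]+r*np.sin(a),z]
def res(p):
    c=p[:2];f=p[2]+np.pi;q=p[3];o=[]
    for n,u,v in lock: o+=list(proj(C[n],pt(c,f,117,100))-[u,v])
    for n,u,v in lugs:
        d=[proj(C[n],pt(c,f-q+np.pi/6+k*np.pi/3,112,127))-[u,v] for k in range(6)]
        o+=list(min(d,key=lambda x:x@x))
    for n,u,v,l in plate:
        s=np.array([110 if l else -110,150+30]);R2=np.array([[np.cos(p[2]),-np.sin(p[2])],[np.sin(p[2]),np.cos(p[2])]])
        o+=list(proj(C[n],[*(np.array(c)+R2@s),20])-[u,v])
    for n,u,v in arrow: o+=list(.3*(proj(C[n],pt(c,f-q,84,123))-[u,v]))
    return o
best=None
for y in np.arange(-.3,.8,.1):
  for q in np.arange(-1.9,0,.2):
    s=least_squares(res,[545,0,y,q],loss="soft_l1")
    if best is None or s.cost<best.cost: best=s
print(best.x,best.cost); print(np.round(best.fun,1))
E
```

```text
arrow [580.2081491  -81.30866984]
arrow [569.55780458 -76.19751144]
lock [429.25796808 -41.3449972 ]
lock [431.23273959 -37.02211265]
lock [425.94676844 -34.24598115]
lug [635.24640879 -77.33578152]
lug [643.98621387  40.90969917]
lug [554.00475225 104.52658888]
lug [450.60079959  57.74676988]
lug [439.72985687 -52.07641181]
lug [631.86807591 -72.03473828]
lug [641.26230943  39.8378789 ]
lug [550.41394999 105.30048661]
lug [446.41124535  60.05781764]
lug [435.20521482 -52.78921171]
[ 5.41133586e+02 -6.49230820e+00  2.96927551e-01 -1.69921783e+00] 7.1849665504813665
[-0.1 -0.6  0.8 -0.7 -1.3 -1.   0.5  1.2  0.4 -0.2  0.6  0.2  0.1  0.2
  0.2 -0.1 -0.1  0.1 -0.5  0.1 -0.5  0.  -1.  -0.1 -1.   0.2 -0.4  0.1
  1.1 -0.7 -1.6  1.9  0.5 -0.5  0.4 -0.  -0.6 -0.3]
```

```bash
python3 -m handwheel '[[0,0,0,-0.1,0,0,1],[0,0,0,-0.25,0,0,1],[0,0,0,-0.4,0,0,1],[0,0,0,-0.4,0,0,1]]' 40; python3 - <<'E'
from h import *
s=telemetry.read_state(); print(s["eef_pos"],np.round(R.from_euler('xyz',s["eef_rot"]).as_matrix(),3),s["joints"],s["wrist_force"])
cv2.imwrite("pics/w1.png",camera("wrist")[:,:,::-1])
c=calibration("wrist");print(c)
cs=calibration("side"); cc=calibration("scene")
print("towel top",atz(cs,219,248,220),atz(cc,282,262,220)); print("jar top",atz(cs,361,314,100),"cup",atz(cs,269,362,85))
E
```

```text
clock: 0.65
eef_pos: [550.6, -0.0, 336.2]
eef_rot: [1.508, 1.566, -0.063]
wrist_force: [0.4, 0.3, -0.3]
finger_gap: 93.8
[ 5.50579155e+02 -6.35960650e-03  3.36151607e+02] [[ 0.005  1.     0.   ]
 [-0.     0.    -1.   ]
 [-1.     0.005  0.   ]] [-6.65442239e-02  2.38306362e-01  1.31848255e+00  1.70718426e-05
  1.58024773e+00 -6.65957557e-02] [ 0.39241827  0.26482237 -0.25678052]
{'fov_y': 67.47361484045102, 'cx': 319.8984601265808, 'cy': 200.9296513829176, 'k1': -0.019169735546545944, 'position': array([550.75814577,  74.83293645, 505.15895727]), 'attitude': array([ 2.87742375e+00, -1.65901756e-03,  8.07568783e-05])}
towel top [711.04602616 311.27794501 220.        ] [715.18747188 303.50374739 220.        ]
jar top [331.33793561 349.30757361 100.        ] cup [527.56381195 524.43935554  85.        ]
```

View pics/w1.png

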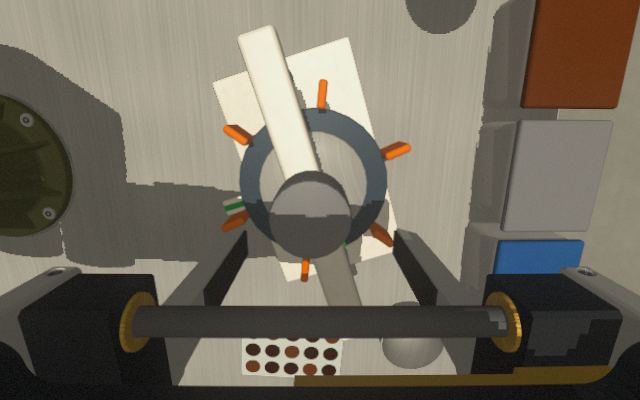

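The wrist picture shows all six lugs: (238,134), (322,94), (397,151), (383,237), (304,269) and (233,224). The lock mark is at (233,206), and a sliver of the arrow shows at (346,242). I'll check these against the fit.

```bash
python3 - <<'E'
from h import *
from scipy.optimize import least_squares
c=calibration("wrist")
L=[(238,134),(322,94),(397,151),(383,237),(304,269),(233,224)]
P=np.array([[541.1+112*np.cos(a),-6.5+112*np.sin(a),127] for a in np.radians(24.4+60*np.arange(6))])
for p in P: print(np.round(p),np.round(proj(c,p)))
print("lock pred",proj(c,[541.1-117*np.cos(.297),-6.5-117*np.sin(.297),100]))
for p in L: print(atz(c,*p,127))
print(atz(c,346,242,123),atz(c,233,206,100))
E
```

```text
[643.  40. 127.] [393. 149.]
[552. 105. 127.] [320.  94.]
[450.  59. 127.] [238. 134.]
[439. -53. 127.] [236. 219.]
[ 530. -118.  127.] [305. 264.]
[632. -72. 127.] [380. 233.]
lock pred [233.11951427 205.06031166]
[450.17495443  58.26715317 127.        ]
[553.89572472 104.98489178 127.        ]
[648.10449093  37.39116889 127.        ]
[636.85551427 -78.0920528  127.        ]
[ 529.21923535 -125.8362209   127.        ]
[435.15502129 -59.38222852 127.        ]
[587.26469769 -87.00262784 123.        ] [428.94903115 -42.11763304 100.        ]
```

```bash
python3 -m handwheel '[[-0.06,0,0,0,-0.03,0.02,0],[-0.12,0,0,0,-0.06,0.05,0],[-0.18,0,0,0,-0.09,0.07,0],[-0.24,0,0,0,-0.12,0.09,0],[-0.3,0,0,0,-0.15,0.11,0],[-0.36,0,0,0,-0.18,0.14,0],[-0.42,0,0,0,-0.21,0.16,0],[-0.48,0,0,0,-0.24,0.18,0],[-0.54,0,0,0,-0.27,0.21,0],[-0.6,0,0,0,-0.29,0.24,0],[-0.66,0,0,0,-0.31,0.26,0],[-0.71,0,0,0,-0.316,0.267,0]]' 40
python3 -m handwheel '[[-0.01,0,0,0,0,0,0],[-0.01,0,0,0,0,0,0]]'; cat >>h.py <<'E'
CX,CY=541.5,-8.
def st():
    s=telemetry.read_state(); M=R.from_euler('xyz',s["eef_rot"]).as_matrix(); p=s["eef_pos"]
    d=p[:2]-[CX,CY]
    print("t",round(s["clock"],2),"pos",np.round(p,1),"phi",round(np.degrees(np.arctan2(d[1],d[0]))%360,1),"r",round(np.hypot(*d),1),"zdir",round(np.degrees(np.arctan2(-M[1,2],-M[0,2]))%360,1),"xax",np.round(M[:,0],3),"F",np.round(s["wrist_force"],1),"q",np.round(s["joints"],2),"gap",s["finger_gap"].round(1))
    return s,M
E
python3 - <<'E'
from h import *
s,M=st()
cv2.imwrite("pics/w2.png",camera("wrist")[:,:,::-1])
E
```

```text
clock: 2.2
eef_pos: [454.7, -80.3, 332.1]
eef_rot: [2.146, 1.569, 2.812]
wrist_force: [0.5, -0.2, 1.1]
finger_gap: 0.5
clock: 2.45
eef_pos: [454.4, -80.3, 330.7]
eef_rot: [2.157, 1.567, 2.853]
wrist_force: [0.0, -0.5, 0.2]
finger_gap: 0.1Traceback (most recent call last):
  File "<stdin>", line 2, in <module>
  File "h.py", line 20, in st
    print("t",round(s["clock"],2),"pos",np.round(p,1),"phi",round(np.degrees(np.arctan2(d[1],d[0]))%360,1),"r",round(np.hypot(*d),1),"zdir",round(np.degrees(np.arctan2(-M[1,2],-M[0,2]))%360,1),"xax",np.round(M[:,0],3),"F",np.round(s["wrist_force"],1),"q",np.round(s["joints"],2),"gap",s["finger_gap"].round(1))
                                                                                                                                                                                                                                                                                             ^^^^^^^^^^^^^^^^^^^^^
AttributeError: 'float' object has no attribute 'round'
```

```bash
sed -i 's/s\["finger_gap"\].round(1)/round(s["finger_gap"],1)/' h.py; python3 - <<'E'
from h import *
s,M=st()
cv2.imwrite("pics/w2.png",camera("wrist")[:,:,::-1])
E
```

```text
t 2.45 pos [454.4 -80.3 330.7] phi 219.7 r 113.2 zdir 219.9 xax [-0.004  0.001 -1.   ] F [ 0.  -0.5  0.2] q [-0.25  0.03  1.56  0.    1.55 -2.52] gap 0.1
```

View pics/w2.png

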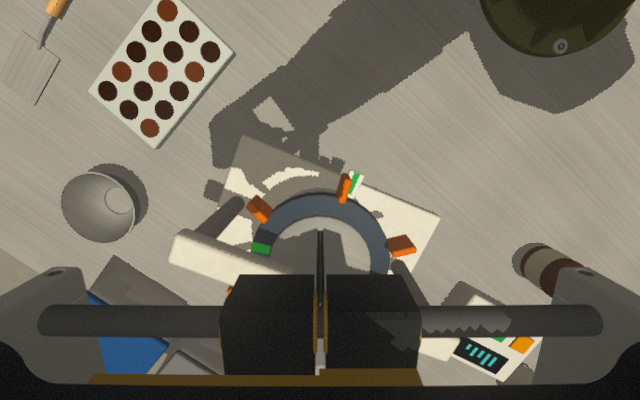

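The arrow shows at (261,249), and lug 1 is at (346,187) beside the lock mark. The fingertips are behind it with nothing underneath, so I'll descend.

```bash
python3 -m handwheel '[[0,0,0,0.1,0,0,0],[0,0,0,0.2,0,0,0],[0,0,0,0.3,0,0,0],[0,0,0,0.4,0,0,0],[0,0,0,0.5,0,0,0],[0,0,0,0.58,0,0,0],[0,0,0,0.63,0,0,0],[0,0,0,0.645,0,0,0],[0,0,0,0.645,0,0,0]]'; python3 - <<'E'
from h import *
s,M=st()
cv2.imwrite("pics/s3.png",camera("scene")[120:280,230:390,::-1].repeat(4,0).repeat(4,1)[:600])
E
```

```text
clock: 3.62
eef_pos: [454.1, -80.1, 137.8]
eef_rot: [2.151, 1.568, 2.846]
wrist_force: [-0.3, -1.1, -0.4]
finger_gap: 0.7
t 3.62 pos [454.1 -80.1 137.8] phi 219.5 r 113.4 zdir 219.8 xax [-0.003  0.001 -1.   ] F [-0.3 -1.1 -0.4] q [-0.25  0.19  1.85  0.    1.11 -2.52] gap 0.7
```

View pics/s3.png

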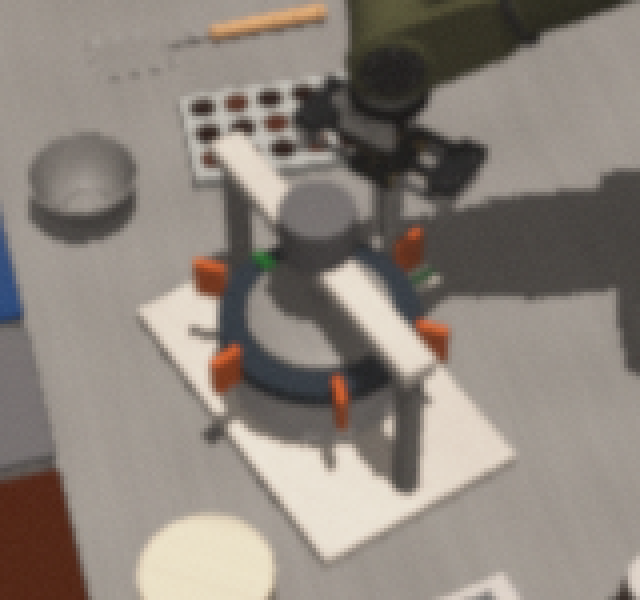

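```bash
python3 -m handwheel '[[0.017,0,0,0,0.02,0.0005,0],[0.033,0,0,0,0.039,0.002,0],[0.05,0,0,0,0.059,0.0046,0],[0.067,0,0,0,0.078,0.008,0],[0.083,0,0,0,0.098,0.013,0]]' 60; python3 - <<'E'
from h import *
s,M=st()
cv2.imwrite("pics/s4.png",camera("scene")[120:280,230:390,::-1].repeat(4,0).repeat(4,1)[:600])
E
```

```text
clock: 4.3
eef_pos: [438.8, -55.6, 139.0]
eef_rot: [-2.507, 1.57, -2.074]
wrist_force: [0.3, -6.0, -1.9]
finger_gap: 0.6
t 4.3 pos [438.8 -55.6 139. ] phi 204.9 r 113.2 zdir 204.8 xax [-0.    -0.001 -1.   ] F [ 0.3 -6.  -1.9] q [-0.21  0.14  1.9  -0.    1.1  -2.21] gap 0.6
```

View pics/s4.png

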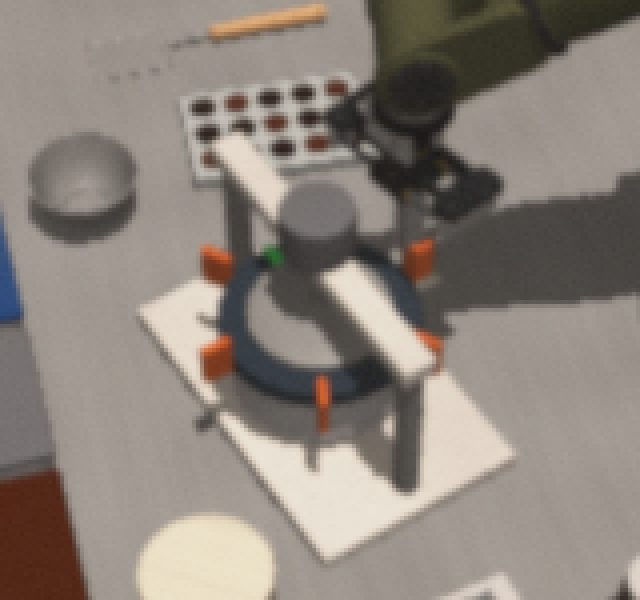

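```bash
python3 -m handwheel '[[0.022,0,0,0.003,0.026,0.001,0],[0.044,0,0,0.003,0.0525,0.0037,0],[0.067,0,0,0.004,0.078,0.008,0],[0.089,0,0,0.004,0.104,0.0146,0],[0.111,0,0,0.004,0.129,0.0227,0],[0.133,0,0,0.004,0.153,0.0326,0],[0.156,0,0,0.004,0.177,0.044,0],[0.178,0,0,0.004,0.2,0.057,0],[0.2,0,0,0.004,0.2216,0.072,0],[0.222,0,0,0.004,0.242,0.088,0],[0.244,0,0,0.004,0.262,0.106,0],[0.267,0,0,0.004,0.28,0.125,0]]' 60; python3 - <<'E'
from h import *
s,M=st()
cv2.imwrite("pics/s5.png",camera("scene")[120:280,230:390,::-1].repeat(4,0).repeat(4,1)[:600])
E
```

```text
clock: 5.85
eef_pos: [437.3, 36.7, 138.4]
eef_rot: [-2.012, 1.569, -2.422]
wrist_force: [-6.8, -4.2, 5.4]
finger_gap: 0.3
t 5.85 pos [437.3  36.7 138.4] phi 156.8 r 113.4 zdir 156.5 xax [-0.001 -0.001 -1.   ] F [-6.8 -4.2  5.4] q [ 0.    0.14  1.91 -0.    1.1  -1.16] gap 0.3
```

View pics/s5.png

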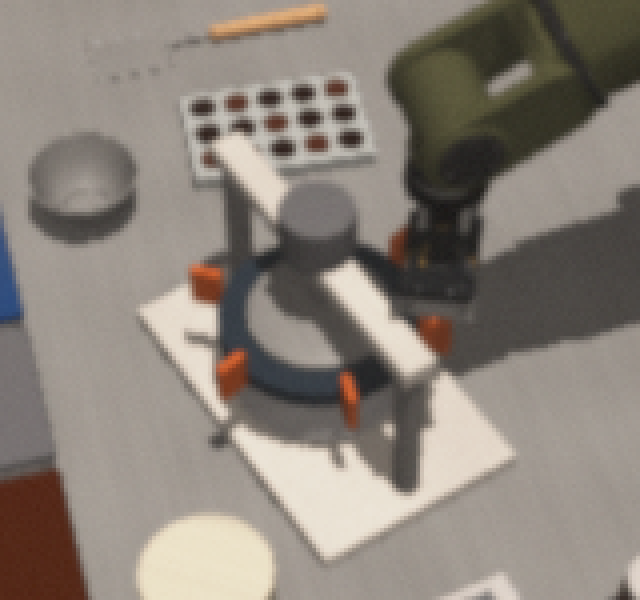

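```bash
python3 -m handwheel '[[0.017,0,0,0,0.02,0.0005,0],[0.033,0,0,0,0.039,0.002,0],[0.05,0,0,0,0.059,0.0046,0],[0.067,0,0,0,0.078,0.008,0]]' 60; python3 - <<'E'
from h import *
s,M=st()
E
```

```text
clock: 6.4
eef_pos: [448.6, 57.6, 138.5]
eef_rot: [-2.053, 1.567, -2.678]
wrist_force: [-6.5, -3.3, 0.8]
finger_gap: 0.3
t 6.4 pos [448.6  57.6 138.5] phi 144.8 r 113.7 zdir 144.2 xax [-0.003 -0.002 -1.   ] F [-6.5 -3.3  0.8] q [ 0.05  0.17  1.87 -0.    1.11 -0.9 ] gap 0.3
```

```bash
python3 -m handwheel '[[-0.014,0,0,0,-0.016,0.0005,0],[-0.028,0,0,0,-0.033,0.0014,0],[-0.028,0,0,-0.07,-0.033,0.0014,0],[-0.028,0,0,-0.15,-0.033,0.0014,0],[-0.028,0,0,-0.22,-0.033,0.0014,0],[-0.08,0,0,-0.23,-0.09,0.02,0],[-0.13,0,0,-0.23,-0.15,0.05,0],[-0.18,0,0,-0.23,-0.2,0.09,0],[-0.23,0,0,-0.23,-0.25,0.13,0],[-0.28,0,0,-0.23,-0.29,0.17,0],[-0.33,0,0,-0.23,-0.33,0.21,0],[-0.378,0,0,-0.23,-0.351,0.237,0]]'; 
python3 -m handwheel '[[0,0,0,0,0,0,0]]'; python3 - <<'E'
from h import *
s,M=st()
cv2.imwrite("pics/s6.png",camera("wrist")[:,:,::-1])
E
```

```text
clock: 7.9
eef_pos: [445.1, -70.0, 208.4]
eef_rot: [-3.008, 1.568, -2.441]
wrist_force: [0.2, 0.1, -0.2]
finger_gap: 0.2
clock: 8.02
eef_pos: [445.3, -70.4, 208.9]
eef_rot: [-2.761, 1.569, -2.194]
wrist_force: [-0.3, -1.5, -0.6]
finger_gap: 0.2
t 8.03 pos [445.3 -70.4 208.9] phi 213.0 r 114.7 zdir 212.5 xax [-0.001 -0.002 -1.   ] F [-0.3 -1.5 -0.6] q [-0.24  0.08  1.79 -0.    1.27 -2.37] gap 0.2
```

View pics/s6.png

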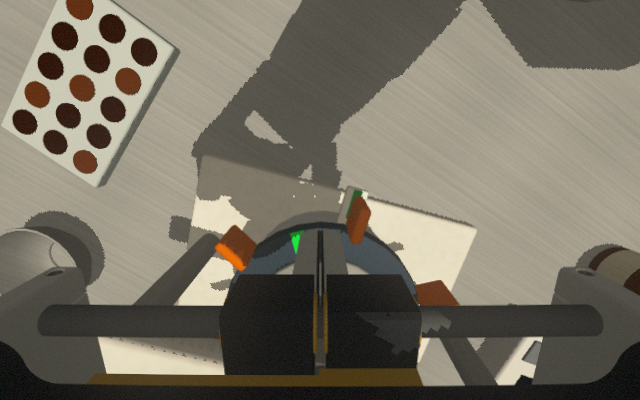

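The arrow is at (296,242), and the next lug is at (359,217), ahead of the fingertips. I'll descend and push.

```bash
python3 -m handwheel '[[0,0,0,0.08,0,0,0],[0,0,0,0.16,0,0,0],[0,0,0,0.22,0,0,0],[0,0,0,0.234,0,0,0],[0,0,0,0.236,0,0,0]]' 60; python3 - <<'E'
from h import *
s,M=st()
E
```

```text
clock: 8.7
eef_pos: [445.4, -70.1, 138.7]
eef_rot: [-2.464, 1.569, -1.9]
wrist_force: [0.3, 0.5, 1.2]
finger_gap: 0.4
t 8.7 pos [445.4 -70.1 138.7] phi 212.8 r 114.4 zdir 212.3 xax [-0.001 -0.002 -1.   ] F [0.3 0.5 1.2] q [-0.24  0.16  1.88 -0.    1.1  -2.37] gap 0.4
```

```bash
python3 -m handwheel '[[0.022,0,0,0,0.026,0.001,0],[0.044,0,0,0,0.0525,0.0037,0],[0.067,0,0,0,0.078,0.008,0],[0.089,0,0,0,0.104,0.0146,0],[0.111,0,0,0,0.129,0.0227,0],[0.133,0,0,0,0.153,0.0326,0],[0.156,0,0,0,0.177,0.044,0]]' 60; python3 - <<'E'
from h import *
s,M=st()
cv2.imwrite("pics/w7.png",camera("wrist")[:,:,::-1])
cv2.imwrite("pics/s7.png",camera("scene")[120:280,230:390,::-1].repeat(4,0).repeat(4,1)[:600])
E
```

```text
clock: 9.57
eef_pos: [427.9, -18.6, 139.5]
eef_rot: [-1.81, 1.567, -1.739]
wrist_force: [-5.3, -7.9, 3.1]
finger_gap: 0.3
t 9.57 pos [427.9 -18.6 139.5] phi 185.3 r 114.1 zdir 184.0 xax [-0.001 -0.003 -1.   ] F [-5.3 -7.9  3.1] q [-0.13  0.11  1.93 -0.    1.1  -1.77] gap 0.3
```

View pics/w7.png

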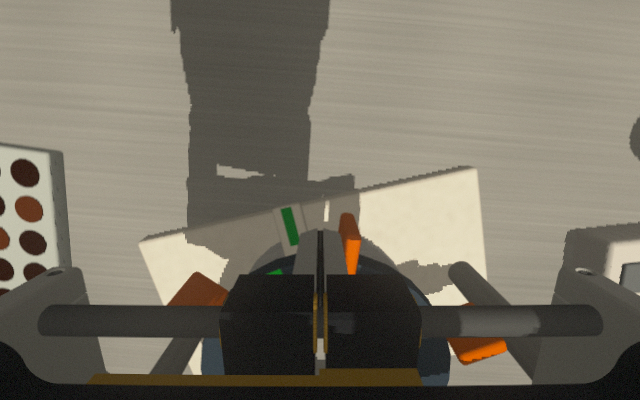

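View pics/s7.png

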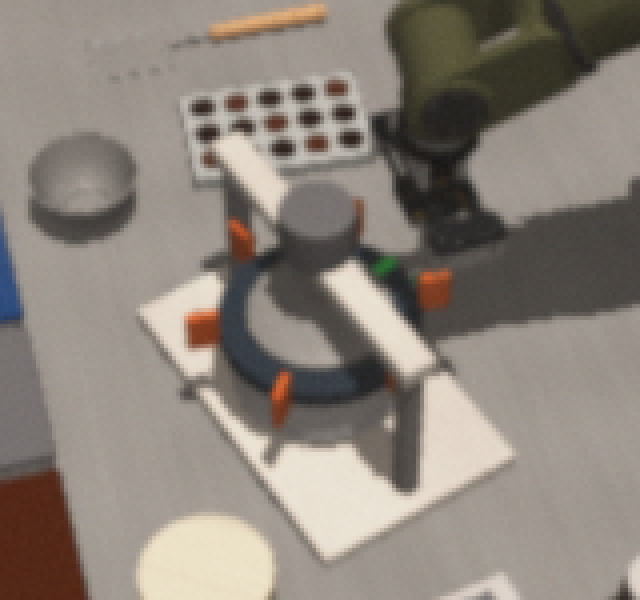

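The lock mark is at (289,226) and the arrow at (276,273), so about 9° remain. I'll go slowly and watch the force.

```bash
python3 -m handwheel '[[0.008,0,0,0.002,0.01,0.0002,0],[0.016,0,0,0.003,0.02,0.0006,0],[0.024,0,0,0.003,0.028,0.001,0],[0.028,0,0,0.003,0.033,0.0014,0]]' 60; python3 - <<'E'
from h import *
s,M=st()
E
```

```text
clock: 10.18
eef_pos: [427.7, -8.6, 139.4]
eef_rot: [-1.579, 1.567, -1.597]
wrist_force: [-5.0, -5.5, 3.6]
finger_gap: 0.6
t 10.18 pos [427.7  -8.6 139.4] phi 180.3 r 113.8 zdir 179.0 xax [-0.    -0.004 -1.   ] F [-5.  -5.5  3.6] q [-0.1   0.11  1.93 -0.    1.1  -1.65] gap 0.6
```

```bash
python3 -m handwheel '[[0.005,0,0,0,0.006,0.0001,0],[0.01,0,0,0,0.012,0.0002,0]]' 60;python3 -m handwheel '[[0.003,0,0,0,0.004,0,0]]';python3 -m handwheel '[[0.003,0,0,0,0.004,0,0]]'; python3 - <<'E'
from h import *
s,M=st()
cv2.imwrite("pics/w8.png",cv2.resize(camera("wrist")[150:310,200:440,::-1],None,fx=3,fy=3))
E
```

```text
clock: 10.42
eef_pos: [427.6, -5.5, 139.8]
eef_rot: [-1.604, 1.566, -1.655]
wrist_force: [-2.6, -5.5, -2.4]
finger_gap: 0.3
clock: 10.55
eef_pos: [427.4, -4.8, 140.2]
eef_rot: [-1.617, 1.564, -1.679]
wrist_force: [-1.0, -5.4, -5.0]
finger_gap: 0.5
clock: 10.68
eef_pos: [427.4, -4.1, 140.5]
eef_rot: [-1.591, 1.563, -1.663]
wrist_force: [-0.8, -5.4, -4.5]
finger_gap: 0.6
t 10.68 pos [427.4  -4.1 140.5] phi 178.0 r 114.1 zdir 175.9 xax [-0.001 -0.008 -1.   ] F [-0.8 -5.4 -4.5] q [-0.09  0.11  1.93 -0.01  1.1  -1.59] gap 0.6
```

View pics/w8.png

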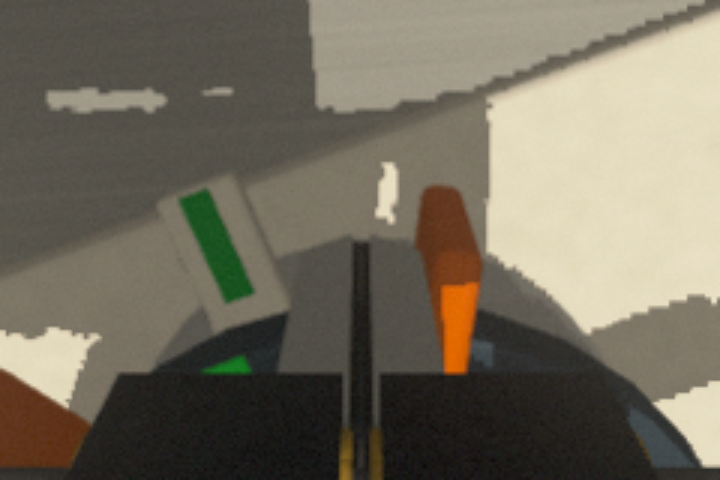

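```bash
for i in 1; do python3 -m handwheel '[[0.005,0,0,0.003,0.008,0.0001,0],[0.01,0,0,0.004,0.013,0.0002,0]]' 60; done; python3 -m handwheel '[[0.003,0,0,0.001,0.008,0,0]]';python3 -m handwheel '[[0.003,0,0,0.001,0.008,0,0]]'; python3 - <<'E'
from h import *
s,M=st()
E
```

```text
clock: 10.98
eef_pos: [427.8, -0.6, 140.2]
eef_rot: [-1.503, 1.562, -1.608]
wrist_force: [-5.0, -6.3, 4.0]
finger_gap: 0.5
clock: 11.1
eef_pos: [427.9, 1.3, 140.5]
eef_rot: [-1.491, 1.56, -1.607]
wrist_force: [-1.5, -6.9, -4.3]
finger_gap: 0.4
clock: 11.22
eef_pos: [428.1, 3.2, 140.5]
eef_rot: [-1.483, 1.559, -1.609]
wrist_force: [-2.1, -6.5, -3.9]
finger_gap: 0.8
t 11.22 pos [428.1   3.2 140.5] phi 174.4 r 114.0 zdir 172.8 xax [-0.    -0.012 -1.   ] F [-2.1 -6.5 -3.9] q [-0.07  0.11  1.93 -0.01  1.1  -1.51] gap 0.8
```

```bash
python3 -m handwheel '[[0.003,0,0,0.001,0.006,0,0]]'; python3 - <<'E'
from h import *
s,M=st()
cv2.imwrite("pics/w9.png",cv2.resize(camera("wrist")[150:310,200:440,::-1],None,fx=3,fy=3))
cv2.imwrite("pics/s9.png",camera("scene")[140:250,270:380,::-1].repeat(5,0).repeat(5,1)[:600])
E
```

```text
clock: 11.35
eef_pos: [428.0, 3.7, 140.5]
eef_rot: [-1.505, 1.556, -1.642]
wrist_force: [-2.8, -18.7, -4.6]
finger_gap: 0.5
t 11.35 pos [428.    3.7 140.5] phi 174.1 r 114.1 zdir 172.2 xax [-0.001 -0.015 -1.   ] F [ -2.8 -18.7  -4.6] q [-0.07  0.11  1.93 -0.02  1.1  -1.49] gap 0.5
```

View pics/w9.png

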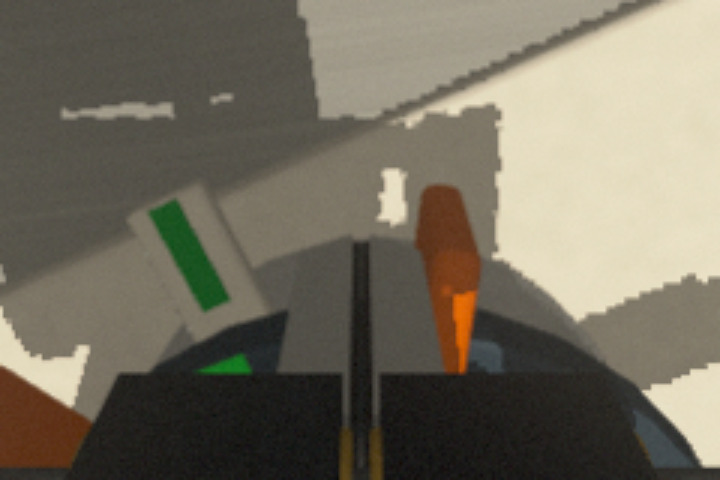

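View pics/s9.png

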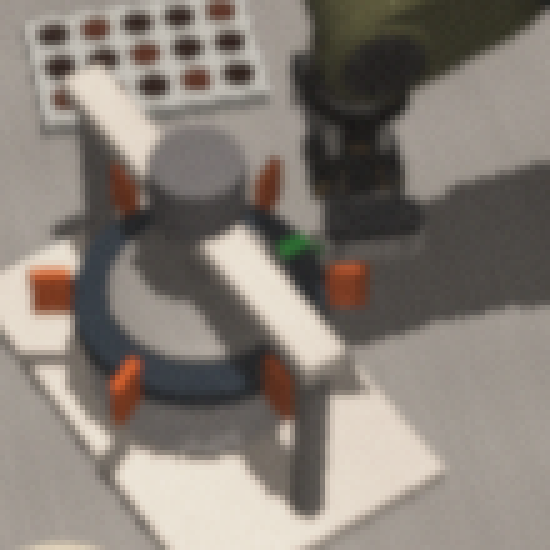

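The push force rose to 18.7 N while the tool barely moved, so it's at the stop. The arrow at about (228,362) in the crop lines up with the mark stripe. I'll back off, lift and check.

```bash
python3 -m handwheel '[[0,0,0,0,-0.02,0,0],[0,0,0,0,-0.04,0,0],[0,0,0,-0.1,-0.04,0,0],[0,0,0,-0.25,-0.04,0,0],[0,0,0,-0.4,-0.04,0,0],[0,0,0,-0.5,-0.04,-0.1,0],[0,0,0,-0.55,-0.04,-0.2,0],[0,0,0,-0.55,-0.04,-0.25,0],[0,0,0,-0.55,-0.04,-0.25,0]]'; python3 - <<'E'
from h import *
s,M=st()
cv2.imwrite("pics/w10.png",camera("wrist")[:,:,::-1])
print(calibration("wrist"))
E
```

```text
clock: 12.58
eef_pos: [352.1, 4.4, 305.4]
eef_rot: [-1.471, 1.556, -1.608]
wrist_force: [1.1, 0.7, -0.2]
finger_gap: 0.5
t 12.57 pos [352.1   4.4 305.4] phi 176.3 r 189.8 zdir 172.2 xax [-0.001 -0.015 -1.   ] F [ 1.1  0.7 -0.2] q [-0.08 -0.22  1.85 -0.01  1.51 -1.51] gap 0.5
{'fov_y': 67.47361484045102, 'cx': 319.8984601265808, 'cy': 200.9296513829176, 'k1': -0.019169735546545944, 'position': array([278.57218334,  16.41404263, 476.55955423]), 'attitude': array([2.87654498, 0.01538427, 1.43381478])}
```

View pics/w10.png

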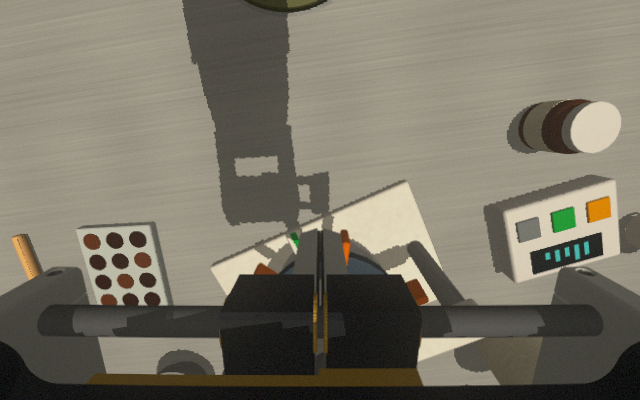

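Green key at (563,219), amber at (599,209), grey at (528,230).

```bash
python3 - <<'E'
from h import *
c=calibration("wrist")
k={n:atz(c,*p,48.5) for n,p in dict(green=(563,219),amber=(599,209),grey=(528,230)).items()}; print(k)
print("jar",atz(c,596,127,100))
for n in("side","scene"):
    cc=calibration(n); im=camera(n); cv2.imwrite(f"pics/{n}11.png",im[:,:,::-1])
    h=cv2.cvtColor(im,cv2.COLOR_RGB2HSV)
    m=cv2.inRange(h,(50,120,60),(75,255,255)); N,l,s,ct=cv2.connectedComponentsWithStats(m)
    for i in range(1,N):
        if s[i,4]>4: print(n,s[i],ct[i],atz(cc,*ct[i],48.5)[:2],"arrow",atz(cc,*ct[i],123)[:2],"mark",atz(cc,*ct[i],100)[:2])
    for z,r in((100,117),(123,84)): print("pred",proj(cc,[541.5-r*np.cos(.297),-8-r*np.sin(.297),z]))
E
```

```text
{'green': array([469.2125479 , 353.12828496,  48.5       ]), 'amber': array([460.46767686, 406.17330207,  48.5       ]), 'grey': array([479.98335628, 301.15600394,  48.5       ])}
jar [330.87059811 344.86382365 100.        ]
side [331 204   9   4  33] [334.87878788 205.45454545] [ 474.656704   -118.05155617] arrow [463.33058214 -31.042866  ] mark [466.82723721 -57.90460928]
side [301 315  12  10 103] [306.7961165  319.95145631] [470.33882762 358.13474906] arrow [459.30180885 413.26042115] mark [462.70921061 396.24175728]
pred [345.75654895 210.2535388 ]
pred [335.64472113 205.23569956]
scene [326 186   6   5  21] [328.33333333 188.28571429] [439.46422228 -90.18788611] arrow [458.94564757 -29.80651693] mark [452.93124782 -48.447745  ]
scene [353 281  10   8  52] [357.34615385 284.51923077] [469.19030523 358.51659345] arrow [487.19446368 396.59915357] mark [481.63613288 384.84212159]
pred [334.4944233  188.19842364]
pred [327.57088747 187.87959247]
```

The arrow sits at bearing 196.4° and the locked mark at 197°, so the collar is locked. The green key is at about (469.5, 357.5). I'll move over to the panel at height.

```bash
python3 -m handwheel '[[0,0,0,0,0.1,0.02,0],[0,0,0,0,0.25,0.05,0],[0,0,0,0,0.4,0.08,0],[0,0,0,0,0.55,0.1,0],[0,0,0,0,0.7,0.13,0],[-0.03,0,0,0,0.82,0.15,0],[-0.07,0,0,0,0.9,0.16,0],[-0.104,0,0,0,0.92,0.16,0],[-0.104,0,0,0,0.92,0.16,0]]'; python3 - <<'E'
from h import *
s,M=st(); c=calibration("wrist")
print(M.round(3))
im=camera("wrist"); cv2.imwrite("pics/w12.png",im[:,:,::-1])
m=cv2.inRange(cv2.cvtColor(im,cv2.COLOR_RGB2HSV),(50,120,60),(75,255,255)); N,l,st_,ct=cv2.connectedComponentsWithStats(m)
for i in range(1,N):
    if st_[i,4]>20: print(st_[i],ct[i],atz(c,*ct[i],48.5))
E
```

```text
clock: 13.85
eef_pos: [438.3, 271.5, 299.7]
eef_rot: [-2.005, 1.555, -1.815]
wrist_force: [-0.1, 0.5, -0.5]
finger_gap: 0.9
t 13.85 pos [438.3 271.5 299.7] phi 110.3 r 298.0 zdir 190.9 xax [-0.004 -0.016 -1.   ] F [-0.1  0.5 -0.5] q [ 0.49  0.18  1.47 -0.01  1.5  -1.27] gap 0.9
[[-0.004 -0.188  0.982]
 [-0.016  0.982  0.188]
 [-1.    -0.015 -0.007]]
[ 70 118  12  25 145] [ 75.62758621 129.86896552] [440.58758734 -84.19215286  48.5       ]
[ 61 147  17  24 265] [ 69.20377358 158.73207547] [483.89770077 -94.27937347  48.5       ]
[364 197  23  22 474] [374.93037975 207.17510549] [469.84084649 354.68745933  48.5       ]
```

View pics/w12.png

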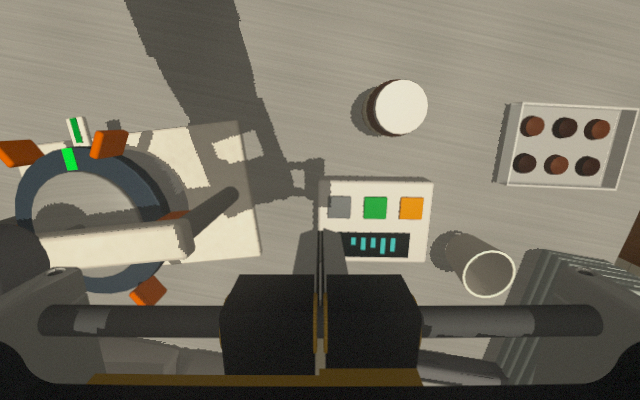

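```bash
python3 -m handwheel '[[0,0,0.002,0,0.1,0.06,0],[0,0,0.005,0,0.2,0.12,0],[0,0,0.005,0.05,0.257,0.156,0],[0,0,0.005,0.15,0.26,0.156,0],[0,0,0.005,0.25,0.26,0.156,0],[0,0,0.005,0.33,0.262,0.156,0],[0,0,0.005,0.33,0.262,0.156,0]]'; python3 - <<'E'
from h import *
c=calibration("wrist")
s,M=st(); print(M.round(3))
im=camera("wrist"); cv2.imwrite("pics/w13.png",im[:,:,::-1])
m=cv2.inRange(cv2.cvtColor(im,cv2.COLOR_RGB2HSV),(50,120,60),(75,255,255)); N,l,st_,ct=cv2.connectedComponentsWithStats(m)
for i in range(1,N):
    if st_[i,4]>20: print(st_[i],ct[i],atz(c,*ct[i],48.5))
print("tool axis at z48.5 projects",proj(c,s["eef_pos"]+M[:,0]*(s["eef_pos"][2]-48.5)))
E
```

```text
clock: 14.78
eef_pos: [468.9, 354.8, 197.9]
eef_rot: [-3.127, 1.561, -2.942]
wrist_force: [0.6, -0.4, 0.7]
finger_gap: 0.7
t 14.78 pos [468.9 354.8 197.9] phi 101.3 r 370.0 zdir 190.6 xax [-0.009 -0.002 -1.   ] F [ 0.6 -0.4  0.7] q [ 0.58  0.4   1.42  0.    1.33 -1.17] gap 0.7
[[-0.009 -0.184  0.983]
 [-0.002  0.983  0.184]
 [-1.    -0.    -0.009]]
[307 179  29  29 828] [320.87198068 193.1352657 ] [470.38529262 354.93396608  48.5       ]
tool axis at z48.5 projects [320.98651232 190.62076687]
```

View pics/w13.png

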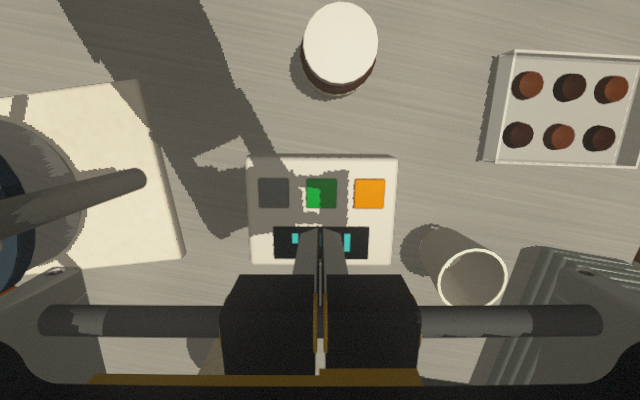

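The wrist picture shows the green key at (321,193), with the tool axis landing at (321,191). It's centred, so I'll descend to just above it.

```bash
python3 -m handwheel '[[0,0,0,0.1,0.004,0.008,0],[0,0,0,0.2,0.004,0.008,0],[0,0,0,0.3,0.004,0.008,0],[0,0,0,0.4,0.004,0.008,0],[0,0,0,0.44,0.004,0.008,0],[0,0,0,0.451,0.004,0.008,0],[0,0,0,0.451,0.004,0.008,0]]'; python3 - <<'E'
from h import *
s,M=st()
cv2.imwrite("pics/w14.png",camera("wrist")[100:,100:540,::-1])
im=camera("side");cv2.imwrite("pics/d14.png",cv2.resize(im[260:380,250:400,::-1],None,fx=5,fy=5))
E
```

```text
clock: 15.7
eef_pos: [471.1, 357.1, 65.4]
eef_rot: [2.892, 1.565, 3.077]
wrist_force: [-0.4, -0.8, 0.2]
finger_gap: 0.6
t 15.7 pos [471.1 357.1  65.4] phi 100.9 r 371.8 zdir 190.6 xax [-0.006  0.    -1.   ] F [-0.4 -0.8  0.2] q [ 0.59  0.55  1.53  0.    1.06 -1.17] gap 0.6
```

View pics/w14.png

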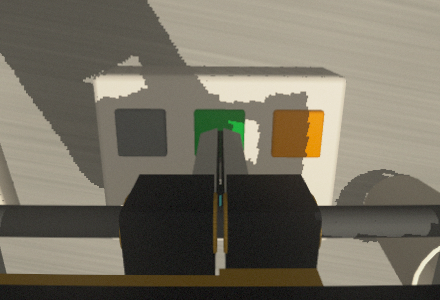

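View pics/d14.png

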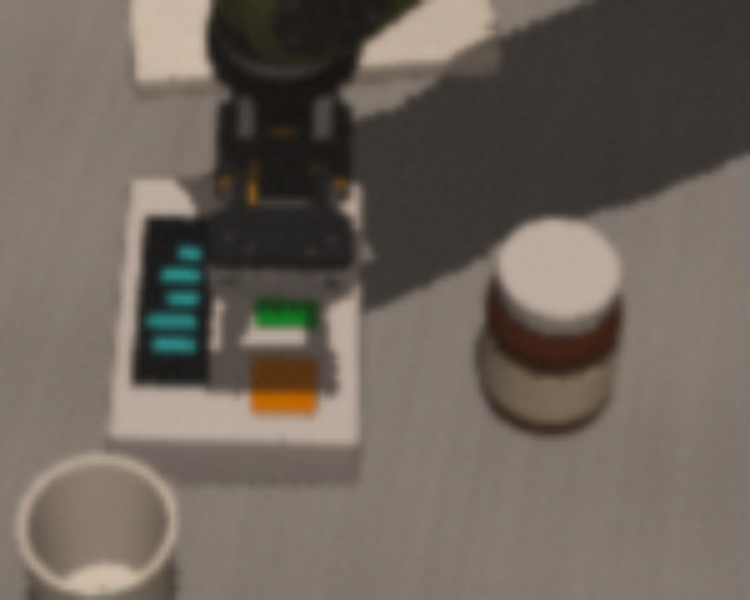

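```bash
python3 -m handwheel '[[0,0,0,0.012,0,0,0],[0,0,0,0.022,0,0,0],[0,0,0,0.025,0,0,0],[0,0,0,0.025,0,0,0]]'; python3 -c "
from h import *
st()"
```

```text
clock: 16.3
eef_pos: [471.0, 357.0, 57.8]
eef_rot: [2.903, 1.565, 3.088]
wrist_force: [-0.5, -0.3, -0.3]
finger_gap: 0.6
t 16.3 pos [471.  357.   57.8] phi 100.9 r 371.8 zdir 190.6 xax [-0.006  0.    -1.   ] F [-0.5 -0.3 -0.3] q [ 0.59  0.56  1.54  0.    1.05 -1.17] gap 0.6
```

```bash
python3 -m handwheel '[[0,0,0,0.004,0,0,0],[0,0,0,0.008,0,0,0]]'
```

```text
clock: 16.55
eef_pos: [471.1, 357.1, 55.8]
eef_rot: [2.861, 1.565, 3.046]
wrist_force: [-2.9, -2.0, 8.2]
finger_gap: 0.6
```

```bash
python3 -m handwheel '[[0,0,0,0.0024,0,0,0],[0,0,0,0.0024,0,0,0]]'
```

```text
clock: 16.8
eef_pos: [471.1, 357.1, 55.8]
eef_rot: [2.834, 1.565, 3.019]
wrist_force: [-3.0, -3.3, 9.1]
finger_gap: 0.6
```

```bash
python3 -m handwheel '[[0,0,0,0.0028,0,0,0],[0,0,0,0.0028,0,0,0],[0,0,0,0.0028,0,0,0],[0,0,0,0.0028,0,0,0]]'
```

```text
clock: 17.3
eef_pos: [471.1, 357.1, 55.7]
eef_rot: [2.825, 1.566, 3.01]
wrist_force: [-3.9, -2.5, 10.3]
finger_gap: 0.5
```

```bash
python3 -m handwheel '[[0,0,0,-0.03,0,0,0],[0,0,0,-0.12,0,0,0],[0,0,0,-0.25,0,0,0],[0,0,0,-0.4,0,0,0],[0,0,0,-0.55,0,0,0],[0,0,0,-0.7,0,0,0],[0,0,0,-0.75,0,0,0],[0,0,0,-0.75,0,-0.1,0],[0,0,0,-0.75,0,-0.2,0],[0,0,0,-0.75,-0.2,-0.2,0],[0,0,0,-0.75,-0.2,-0.2,0]]'; python3 - <<'E'
from h import *
s,M=st(); c=calibration("wrist")
im=camera("wrist"); cv2.imwrite("pics/w15.png",im[:,:,::-1])
im2=camera("side"); cv2.imwrite("pics/d15.png",im2[:,:,::-1])
im3=camera("scene"); cv2.imwrite("pics/e15.png",cv2.resize(im3[140:270,260:390,::-1],None,fx=4,fy=4))
for n,im in(("wrist",im),("side",im2),("scene",im3)):
    c=calibration(n)
    m=cv2.inRange(cv2.cvtColor(im,cv2.COLOR_RGB2HSV),(45,100,50),(80,255,255)); N,l,st_,ct=cv2.connectedComponentsWithStats(m)
    for i in range(1,N):
        if st_[i,4]>8:
            a=atz(c,*ct[i],123)[:2]-[CX,CY]; b=atz(c,*ct[i],100)[:2]-[CX,CY]
            print(n,st_[i],"arrow r,ang",np.hypot(*a).round(1),np.degrees(np.arctan2(a[1],a[0]))%360,"mark",np.hypot(*b).round(1),np.degrees(np.arctan2(b[1],b[0]))%360)
E
```

```text
clock: 18.68
eef_pos: [424.5, 284.7, 280.4]
eef_rot: [2.966, 1.565, -3.134]
wrist_force: [0.1, 0.4, -0.5]
finger_gap: 0.4
t 18.68 pos [424.5 284.7 280.4] phi 111.8 r 315.2 zdir 190.5 xax [-0.006 -0.    -1.   ] F [ 0.1  0.4 -0.5] q [ 0.52  0.17  1.52  0.    1.45 -1.24] gap 0.4
wrist [ 40 130  14  26 167] arrow r,ang 115.2 185.39447300127898 mark 113.8 195.89797183419745
wrist [ 30 161  19  25 308] arrow r,ang 80.5 195.03689141712997 mark 81.6 210.94595122999084
wrist [352 207  24  22 509] arrow r,ang 362.2 105.0470606679228 mark 365.2 103.83695536317066
side [301 315  12  10 118] arrow r,ang 428.1 100.9719935441283 mark 410.7 100.95560960973091
scene [325 187   7   5  25] arrow r,ang 83.5 193.97403764025267 mark 95.3 204.01786630187675
scene [353 281  10   9  58] arrow r,ang 408.2 97.57373468942761 mark 397.3 98.59054794240531
```

View pics/w15.png

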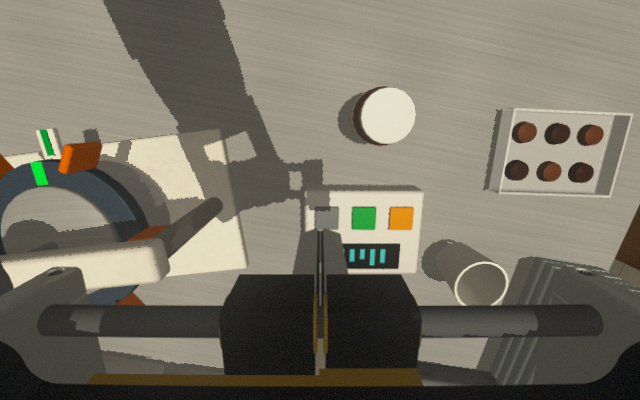

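View pics/d15.png

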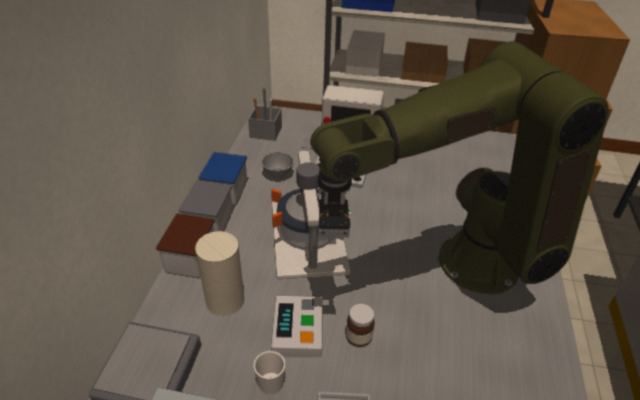

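View pics/e15.png

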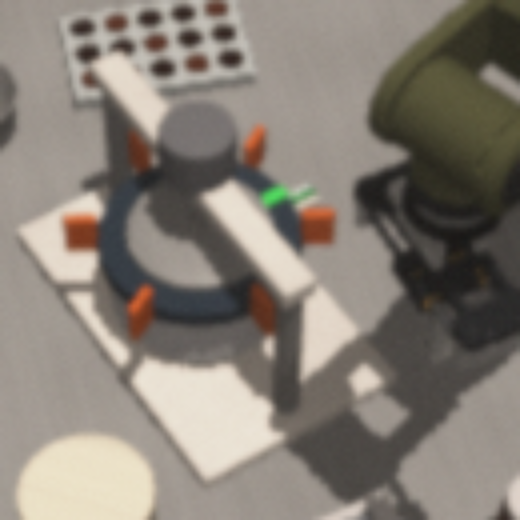

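The arrow at (40,174) and the mark at (47,142) give bearings of 195.0° and 195.9° in the same picture. That is about 1° past the mark, which is where the firm stop should be. The other objects are where they were and the arm is clear, so I'm handing in.

```bash
python3 -c "
from cell import order
print(order.sign_off())"
```

```text
the job is handed in; nothing more can be done
None
```

The kettle is locked and the stirrer key was pressed and released. I handed the job in at about 19 s, well inside the 69 s limit.

- **Collar:** I turned it clockwise about 97° in two pushes, changing lugs between them. Pushing took about 6–10 N, and I stopped when the reading rose to about 19 N at the stop.
- **Arrow and mark:** The last wrist picture puts the arrow at 195.0° and the locked mark at 195.9°. That is about 1° past the mark, which matches the firm stop at +0.02 rad. The scene camera gave the arrow about 194°, but its picture is coarser.
- **Start key:** I pressed only the green key, once. Vertical force read 8–10 N for about 0.75 s, a little longer than the half second asked. The highest reading was 10.3 N vertical, about 11 N in total, and then I lifted straight off.
- **Limits of the checks:** I read forces only at the end of each move, so short peaks in between were not seen. Nothing in the pictures confirms that the stirrer started.
- **Other things on the table:** The last pictures show no sign that anything else moved. The gripper was clear of everything and read no contact force.

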